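# Lock an adjuster barrel: hold it with the key, tighten its knurled ring

### The arm

A 7-joint arm with a two-finger parallel gripper is mounted at the origin on a cart in front of the work surface, level with it; the furniture and walls round the work are solid. World frame = base frame: x ahead of the robot, y to its left, z up, the work surface at z = 0. Lengths are in m, angles in rad, forces in N, time in s.
With the tool pointing down it reaches from about 0.425 to 0.95 m from the base axis. Payload 4.7 kg.
Tool frame: the origin (TCP) lies on the mounting face of the last link; the fingertips stand 173 mm ahead of it and the grasp point (between the pads) lies 155 mm ahead of it; z points along the fingers, y is the line along which they close (so a half turn about z gives the same grasp; the last joint's range is limited). The gripper opens to 85 mm and grips with 20 to 120 N. Pads are 22 mm wide; open, the fingers measure 114 mm over their backs; the gripper's body (76 mm by 85 mm) begins 54 mm behind the grasp point. The pads swing forward as they close: fully open they stand 13 mm farther back than shut.
Start: joints at [1.088, 0.469, -0.049, 1.532, 0.024, 1.141, -0.082], TCP at [0.296, -0.607, 0.405] pointing down, gripper open.
Joint ranges: [-2.59, 2.59], [-0.33, 1.99], [-1.39, 1.29], [0.1, 2.45], [-1.04, 4.18], [0.21, 1.99], [-2.66, 2.66]. Speed limits (rad/s): [2.57, 2.57, 3.14, 3.14, 3.14, 3.14, 3.14].

### API

Orientations are given as a unit quaternion [x, y, z, w].
In Python, from plant import r, viewer gives the robot as it stands.
- The arm moves only by the tool servo_tool, never from a script. Its argument "deltas" is a list of rows, each a list of 5 numbers: the shift along the tool's x, y, z in units of 40 mm (1.0 is 40 mm), then the turn about the tool's z in units of 6 degrees (1.0 is 6 degrees), then the closure, from -1 (fully open) to 1 (shut). A call has 1 to 10 rows; each row shifts and turns the commanded pose from where the row before left it, along the tool's axes as they then stand; what a row does not reach is not made up. A row lasts 1/8 s, in which the tool goes at most 62.5 mm and 10.7 degrees, less where a joint would pass 70% of its speed; a pose out of reach is approached as far as the arm can. A call is refused whole if a number of a shift passes 1 or a number of a turn 1, either way. A call with a gripper value outside its range is refused whole. The fingers move at their own pace and stop on an object; "grip_force" is the grip in N (left out, the last holds). Time passes only in rows, so rows that do not move let the fingers close. It gives the time, the measured TCP pose, the force, the opening and the grip force at its end, in the units of the state.
- r.get_state(): the state, without advancing time (a new reading comes with each control period).
- viewer.capture(name): name is "scene" or "top" or "wrist"; returns the picture (384x512x3 uint8, red, green, blue); there is no depth.
- viewer.get_calibration(name): a dict with "vertical_fov" (degrees; the focal length in pixels is half the picture's height over the tangent of half this angle, whatever the lens; pixels are square), "cx", "cy" (the principal point, pixels), "camera_from_world" (4x4, takes a point from world to camera coordinates); the wrist camera has in their place "tool_from_camera" (4x4, takes a point from camera to tool coordinates, whose origin is the TCP and whose axes are the flange's). Camera axes: x right, y down, z forward; pixel columns grow to the right and rows downward; lengths in m; the calibration is good to about 2 mm. A picture is of the moment at which its call begins: read the wrist's pose just before it. get_calibration takes no time and is no camera call.
- r.close_job(): hands the job in; it is judged then, once.
The state is a dict: "clock": time; "joint_positions": joint angles; "qd": joint speeds; "tau": joint torques, N m; "tcp_pos": TCP position; "ee_rot": TCP orientation; "wrist_force": force on the tool from outside, world axes, zero at the start; "torque": the same for the moment, N m; "opening": opening from 0.0 (shut) to 1.0 (fully open); "finger_force": force on a finger pad.
Only numpy, scipy, OpenCV 4.12 (cv2) and the standard library are available. Lean on these libraries where they do the work, as an engineer would, in place of code of your own. Each camera call takes 0.05 s, during which the arm holds its last target. There are 200 camera calls.

### The job

The adjuster barrel in the bench mount is already at its setting: lock it there. Drop the flat holding key over the barrel's square end, fully home on the shoulder and with its tail between the two posts of the fork, then turn the knurled lock ring clockwise (seen from above) until it meets its seat and tighten it to about 1.5 N m, without letting the barrel turn out of its setting or overloading the fork. Leave the key in place, let go, and leave the other things on the bench alone.

Things in the scene. Friction and masses are not known exactly. Their poses are not given: they have to be found in the camera images.
- housing: Aluminium adjuster mount, screwed to a 25 mm thick plywood board on the bench, carrying fork, barrel and ring. Origin at its underside (board top) on the barrel's vertical axis; x points along the arm to the fork. Round foot of radius 40 mm and a 44 mm wide arm to x = 133 mm, both 14 mm high; boss of radius 24 mm to z = 34 mm; a sill between the fork's posts at z = 62 mm bears the tail.
- fork: Fixed aluminium fork on the mount's arm for the key's tail: two posts 20 mm apart (along y), 14 mm thick in x, tops 75 mm above the mount's underside, inner edges bevelled 3.5 mm over the top 5 mm. Origin mid-gap, 116 mm from the axis, at z = 14 mm. Torque T on the ring presses the tail on a post with about T / 0.116 m (1.5 N m: 13 N); over 25 N (2.9 N m) overloads it.
- barrel (a joint): Turning of the steel barrel in the mount (rad, positive clockwise from above). 0 is its setting, with the sides of its square end parallel to the mount's x and y; starts within 0.03 of 0. It turns easily (0.06 N m), so the ring drags it round unless the key holds it; key and fork leave about 0.1 rad of play and give 0.05 rad per N m. Keep it within 0.25.
- ring (a joint): Turning of the knurled steel lock ring on the barrel (rad, positive clockwise from above = tightening). It starts between -1.1 and -0.6 and meets its seat at 0; it does not rise or sink. It drags with 0.3 N m on the way; the seat is a hard stop, at which the torque rises steeply: 1 N m for some 0.06 rad that the gripper turns on.
- ring_grip (a point): Point on the barrel's axis at the ring's mid height, z = 45 mm above the mount's underside. The ring is a cylinder 64 mm in diameter from z = 36 to 54 mm, round the barrel's axis: pinch it across, from above, fingers clear of the key's tail.
- shoulder (a point): Point on the barrel's axis on the shoulder where the seated key rests, z = 62 mm above the mount's underside. Below it is a round neck of radius 19 mm; above it the 24 mm square end, z = 62 to 78 mm, its top 4 mm tapering to 18 mm square.
- key: Loose flat dark steel holding key, 150 mm long, 160 g, 8 mm thick, lying flat with its grip up. Origin = centre of the eye, at its underside; x along the tail. Eye: 40 mm square outside with a 25.6 mm square through hole, sides parallel to x and y. Tail: 16 mm wide, to x = 130 mm.
- key_eye (a point): Centre of the key's eye at its underside (the key's origin); at the shoulder when seated.
- key_grip (a point): Centre of the key's upright grip block, 78 mm from the eye along the key's x and 16 mm above its underside. The block is 24 mm long (x), 16 mm wide (y: pinch across it), from 8 to 24 mm above the underside.
- relay_0: Bystander, loose: small upright box relay, 21 x 27 x 32 mm. Origin: centre of its underside. Leave alone.
- gland_1: Bystander, loose: plastic cable gland standing on its nut, 28 mm across, 30 mm high. Origin: centre of its underside. Leave alone.
- screw_tin: Bystander, loose: open round tin of screws, 60 mm across, 18 mm high. Origin: centre of its underside. Leave alone.
- terminal_0: Bystander, loose: flat grey terminal block, 42 x 46 x 11 mm. Origin: centre of its underside. Leave alone.

How it is judged:
By the outcome, as a careful person would: the job done as asked, in the order asked, and still so for the second after the job is handed in, with the robot touching nothing.
It also fails if it takes over 59 s, if anything falls off the work surface, if the arm or the gripper's body presses on something with over 40 N, if the wrist force passes 120 N, or if a joint passes its speed limit or range.

## Working session

There is one attempt and no reset: what is moved stays moved. The work goes in short steps, Python scripts to look and compute and a tool call to move; the robot and the scene stay as the last step left them, time stands still between calls to the robot, and variables do not carry over. Pictures are saved under pics/ and viewed, at most 10 in all, crops included, and the job is handed in when it is done.

Besides the shell and the picture viewer there is one more tool, called after "Request:" by a JSON object that holds its "name" and its "arguments". servo_tool: Moves the arm, as the interface text tells. Its arguments: {"type":"object","properties":{"deltas":{"type":"array"},"grip_force":{"type":"number"}},"required":["deltas"]}

```bash
mkdir -p pics; ls
python3 - <<'E'
from plant import r, viewer
import cv2, json
s=r.get_state(); print({k:s[k] for k in('clock','tcp_pos','ee_rot','opening','wrist_force','torque')})
for n in('scene','top','wrist'):
    p=viewer.capture(n); cv2.imwrite(f'pics/{n}0.png',p[:,:,::-1])
    c=viewer.get_calibration(n); print(n,c)
import numpy as np
a=[cv2.imread(f'pics/{n}0.png') for n in('scene','top')]
E
```

```text
pics
{'clock': 0.0, 'tcp_pos': array([ 0.29582075, -0.60646529,  0.40364898]), 'ee_rot': array([ 9.74365065e-01,  2.24970644e-01, -2.48378022e-04, -9.31261086e-04]), 'opening': 0.9985178482590162, 'wrist_force': array([ 0.12794853, -0.47002052,  0.83262344]), 'torque': array([-0.00692065, -0.02843831,  0.03849493])}
scene {'vertical_fov': 51.82305946300784, 'cx': 257.47868620116395, 'cy': 189.52319667512916, 'camera_from_world': array([[-0.61353628, -0.78934686, -0.02246702,  0.37667974],
       [-0.46219346,  0.38202741, -0.80027012,  0.33531734],
       [ 0.64027372, -0.48061065, -0.59921863,  0.61456912],
       [ 0.        ,  0.        ,  0.        ,  1.        ]])}
top {'vertical_fov': 48.561176670707155, 'cx': 266.6780532924607, 'cy': 196.20626204070143, 'camera_from_world': array([[-2.24108329e-02, -9.99738437e-01, -4.56194503e-03,
        -9.00449963e-04],
       [-9.81007839e-01,  2.28698843e-02, -1.92615132e-01,
         5.98205300e-01],
       [ 1.92669082e-01,  1.58638302e-04, -9.81263777e-01,
         9.57249909e-01],
       [ 0.00000000e+00,  0.00000000e+00,  0.00000000e+00,
         1.00000000e+00]])}
wrist {'vertical_fov': 70.94411289206691, 'cx': 255.12294243646858, 'cy': 193.7271120855562, 'tool_from_camera': array([[ 1.00702811e-03, -9.61047211e-01, -2.76382422e-01,
         7.05021431e-02],
       [ 9.99999484e-01,  1.00555058e-03,  1.47064366e-04,
        -7.95576389e-04],
       [ 1.36580707e-04, -2.76382428e-01,  9.61047728e-01,
         3.16292152e-02],
       [ 0.00000000e+00,  0.00000000e+00,  0.00000000e+00,
         1.00000000e+00]])}
```

View pics/top0.png

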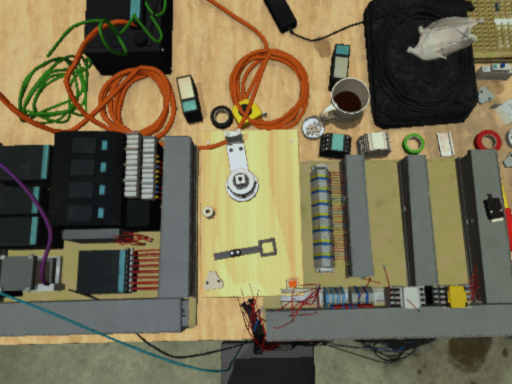

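View pics/scene0.png

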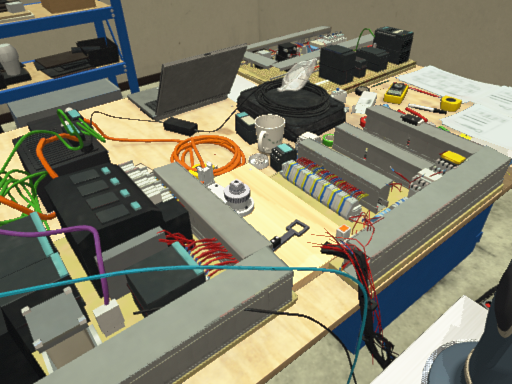

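The top view shows the mount with its ring near (241,183) and fork near (235,137). The key lies flat, its eye near (268,247) and tail end near (215,255). I'll zoom in and measure.

```bash
cat > h.py <<'E'
import numpy as np, cv2
from scipy.spatial.transform import Rotation as R
from plant import r, viewer
def cam(n,s=None):
    c=viewer.get_calibration(n); f=192/np.tan(np.radians(c['vertical_fov']/2))
    if n=='wrist':
        s=s or r.get_state(); T=np.eye(4);T[:3,:3]=R.from_quat(s['ee_rot']).as_matrix();T[:3,3]=s['tcp_pos']
        W=T@c['tool_from_camera']
    else: W=np.linalg.inv(c['camera_from_world'])
    return W,f,c['cx'],c['cy']
def pt(C,u,v,z):
    W,f,cx,cy=C; d=W[:3,:3]@[(u-cx)/f,(v-cy)/f,1]; o=W[:3,3]
    return o+d*(z-o[2])/d[2]
def px(C,p):
    W,f,cx,cy=C; q=W[:3,:3].T@(np.array(p)-W[:3,3]); return q[:2]/q[2]*f+[cx,cy]
E
python3 - <<'E'
from h import *
im=cv2.imread('pics/top0.png'); C=cam('top')
cr=im[120:300,190:330]; cv2.imwrite('pics/c1.png',cv2.resize(cr,None,fx=4,fy=3.33*1.2/1.2 and 4,interpolation=cv2.INTER_CUBIC)[:600] if 0 else cv2.resize(cr,(466,600),interpolation=cv2.INTER_CUBIC))
g=cv2.cvtColor(im,cv2.COLOR_BGR2GRAY); m=np.zeros_like(g); m[228:275,205:285]=(g[228:275,205:285]<100)*255
k=max(cv2.findContours(m,cv2.RETR_EXTERNAL,cv2.CHAIN_APPROX_NONE)[0],key=cv2.contourArea)
P=np.array([pt(C,u,v,.033)[:2] for u,v in k[:,0]],np.float32)
b=cv2.minAreaRect(P); print('key rect',b,'\n',cv2.boxPoints(b))
for n,u,v,z in[('ring/barrel',240,182,.103),('fork',235,137,.1)]: print(n,pt(C,u,v,z))
print(cam('wrist')[0])
E
```

```text
key rect ((0.4745418429374695, 0.04084016755223274), (0.038985397666692734, 0.1480957269668579), 5.77096700668335) 
 [[ 0.4477023   0.11255271]
 [ 0.46259362 -0.03479244]
 [ 0.5013814  -0.03087237]
 [ 0.48649007  0.11647278]]
ring/barrel [0.62385287 0.04586119 0.103     ]
fork [0.7333334  0.05668356 0.1       ]
[[ 0.43933415 -0.86311479 -0.24903489  0.35884382]
 [-0.89832217 -0.42262898 -0.12000841 -0.57482714]
 [-0.00166832  0.27643735 -0.96103049  0.37226575]
 [ 0.          0.          0.          1.        ]]
```

View pics/c1.png

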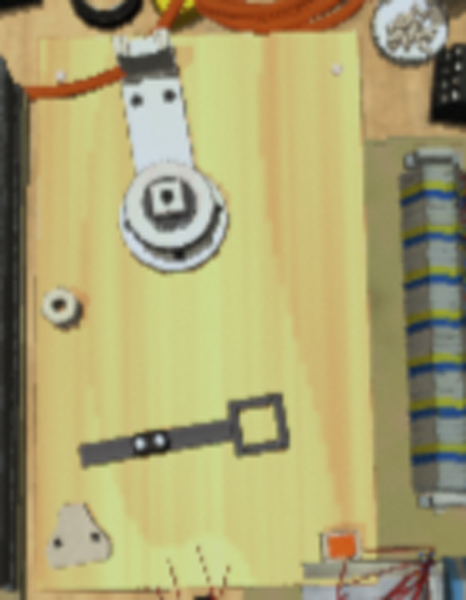

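Key rectangle measures 148 × 39 mm, which matches the given size. Its eye is at about (0.480, −0.013) and its yaw about 96°. The axis is near (0.624, 0.046). Next I'll plan a move to a close view.

```bash
cat >> h.py <<'E'
def yaw(s): m=R.from_quat(s['ee_rot']).as_matrix(); return np.degrees(np.arctan2(m[1,0],m[0,0]))
def plan(p,y,n=None,s=None):
    "rows (x,y,z units, turn units) from the measured pose to TCP p, yaw y deg"
    s=s or r.get_state(); p0=np.array(s['tcp_pos']); y0=yaw(s); d=np.array(p)-p0
    n=n or int(np.ceil(max(np.linalg.norm(d)/.038,abs(y-y0)/6)))
    print('now',p0.round(4),'yaw',round(y0,2),'n',n,'j',np.round(s['joint_positions'],2))
    for i in range(n):
        a=np.radians(y0+(y-y0)*i/n); c,q=np.cos(a),np.sin(a); e=d/n/.04
        print([round(float(v),3) for v in (c*e[0]+q*e[1], q*e[0]-c*e[1], -e[2], -(y-y0)/n/6)])
E
python3 - <<'E'
from h import *
plan([.50,.055,.404],95.8)
C=cam('top')
for z in(.025,.08):print(pt(C,197,250,z),pt(C,163,250,z),pt(C,250,305,z))
E
```

```text
now [ 0.2959 -0.6065  0.4039] yaw 26.0 n 19 j [ 1.09  0.47 -0.05  1.53  0.02  1.14 -0.08]
[0.623, -0.665, -0.0, -0.612]
[0.664, -0.623, -0.0, -0.612]
[0.703, -0.579, -0.0, -0.612]
[0.739, -0.533, -0.0, -0.612]
[0.771, -0.485, -0.0, -0.612]
[0.801, -0.434, -0.0, -0.612]
[0.827, -0.382, -0.0, -0.612]
[0.85, -0.328, -0.0, -0.612]
[0.869, -0.273, -0.0, -0.612]
[0.885, -0.217, -0.0, -0.612]
[0.897, -0.16, -0.0, -0.612]
[0.905, -0.102, -0.0, -0.612]
[0.91, -0.044, -0.0, -0.612]
[0.911, 0.014, -0.0, -0.612]
[0.908, 0.073, -0.0, -0.612]
[0.901, 0.131, -0.0, -0.612]
[0.891, 0.188, -0.0, -0.612]
[0.877, 0.245, -0.0, -0.612]
[0.86, 0.301, -0.0, -0.612]
[0.47651628 0.15607737 0.025     ] [0.47837806 0.23799299 0.025     ] [0.34522302 0.03041238 0.025     ]
[0.47255637 0.14695231 0.08      ] [0.47431869 0.22449181 0.08      ] [0.34827709 0.02800062 0.08      ]
```

Request:
{"name": "servo_tool", "arguments": {"deltas": [[0.62,-0.66,0,-0.61,-1],[0.66,-0.62,0,-0.61,-1],[0.7,-0.58,0,-0.61,-1],[0.74,-0.53,0,-0.61,-1],[0.77,-0.48,0,-0.61,-1],[0.8,-0.43,0,-0.61,-1],[0.83,-0.38,0,-0.61,-1],[0.85,-0.33,0,-0.61,-1],[0.87,-0.27,0,-0.61,-1],[0.88,-0.22,0,-0.61,-1]]}}

```text
clock: 1.4
tcp_pos: [0.4044, -0.2574, 0.4048]
ee_rot: [0.853, 0.521, 0.0, 0.0]
wrist_force: [0.7, -0.3, 0.4]
opening: 0.999
finger_force: 0.0
```

Request:
{"name": "servo_tool", "arguments": {"deltas": [[0.9,-0.16,0,-0.61,-1],[0.9,-0.1,0,-0.61,-1],[0.91,-0.04,0,-0.61,-1],[0.91,0.01,0,-0.61,-1],[0.91,0.07,0,-0.61,-1],[0.9,0.13,0,-0.61,-1],[0.89,0.19,0,-0.61,-1],[0.88,0.24,0,-0.61,-1],[0.86,0.3,0,-0.61,-1],[0,0,0,0,-1]]}}

```text
clock: 2.65
tcp_pos: [0.5012, 0.0573, 0.4049]
ee_rot: [0.669, 0.743, 0.001, -0.0]
wrist_force: [-0.4, 0.3, -0.1]
opening: 0.999
finger_force: 0.0
```

Run:
```python
from h import *
s=r.get_state(); im=viewer.capture('wrist')[:,:,::-1]; cv2.imwrite('pics/w1.png',im)
import json; json.dump({k:list(s[k]) for k in('tcp_pos','ee_rot')},open('w1.json','w'))
print(s['clock'],s['tcp_pos'],yaw(s),s['joint_positions'].round(2))
C=cam('wrist',s)
for p in([.48,-.013,.033],[.472,.065,.049],[.624,.046,.103],[.733,.057,.1]): print(px(C,p).round(1))
```

```text
2.65 [0.50121418 0.05728017 0.40491548] 95.95489084686089 [ 0.34  0.25 -0.63  1.9   0.17  1.04 -0.26]
[233.9 223.2]
[231.7 168.3]
[368.7 210. ]
[469.7 209.5]
```

View pics/w1.png

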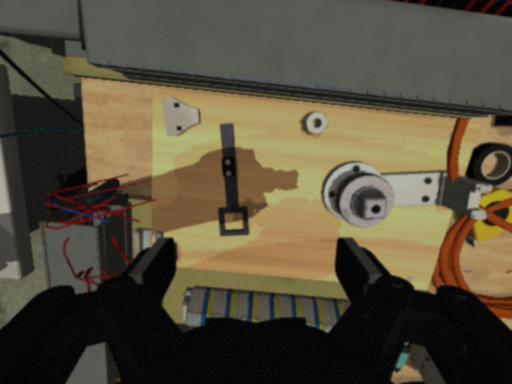

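The wrist view shows the key (eye about (234,221), tail tip (227,125)), the barrel's square top at about (375,207) and the fork near (462,193). I'll measure these and enlarge the mount.

Run:
```python
from h import *
import json
s={k:np.array(v) for k,v in json.load(open('w1.json')).items()}; C=cam('wrist',s)
im=cv2.imread('pics/w1.png'); g=cv2.cvtColor(im,cv2.COLOR_BGR2GRAY)
m=np.zeros_like(g); m[115:245,210:260]=(g[115:245,210:260]<62)*255
k=max(cv2.findContours(m,cv2.RETR_EXTERNAL,cv2.CHAIN_APPROX_NONE)[0],key=cv2.contourArea)
P=np.array([pt(C,u,v,.033)[:2] for u,v in k[:,0]],np.float32)
print('key',cv2.minAreaRect(P),cv2.boxPoints(cv2.minAreaRect(P)).round(4).tolist())
cr=im[145:245,310:500]; cv2.imwrite('pics/c2.png',cv2.resize(cr,None,fx=4.2,fy=4.2,interpolation=cv2.INTER_CUBIC))
```

```text
key ((0.47462698817253113, 0.031126361340284348), (0.040314652025699615, 0.12085488438606262), 5.597858428955078) [[0.4487000107765198, 0.0892999991774559], [0.46050000190734863, -0.03099999949336052], [0.5005999803543091, -0.027000000700354576], [0.4887999892234802, 0.09319999814033508]]
```

View pics/c2.png

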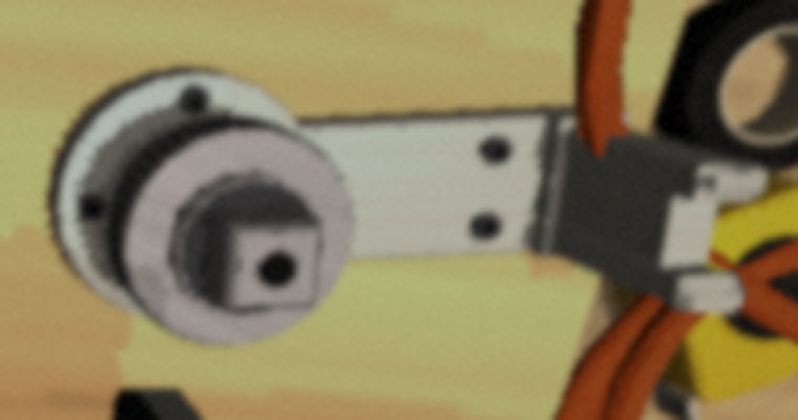

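The crop shows the barrel top centred at crop (276,268) and the ring top centred at about (239,232). The arm's edges run (300,122)–(560,109) and (355,258)–(530,250), and the posts are at about (735,182) and (712,290).

Run:
```python
from h import *
import json
s={k:np.array(v) for k,v in json.load(open('w1.json')).items()}; C=cam('wrist',s)
q=lambda a,b,z: pt(C,310+(a+.5)/4.2-.5,145+(b+.5)/4.2-.5,z)
for n,a,b,z in[('barrel',276,268,.103),('ring',239,232,.079),('foot',175,190,.039),('armtop1',300,122,.039),('armtop2',560,109,.039),('armbot1',355,258,.039),('armbot2',530,250,.039),('hole1',495,150,.039),('hole2',485,227,.039),('post1 near',672,175,.1),('post1',735,182,.1),('post2',712,290,.1),('sq1',233,225,.103),('sq2',322,228,.103),('sq3',315,305,.103),('sq4',228,306,.103)]: print(n,q(a,b,z).round(4))
```

```text
barrel [0.6306 0.0485 0.103 ]
ring [0.6303 0.0505 0.079 ]
foot [0.6264 0.0512 0.039 ]
armtop1 [0.6595 0.076  0.039 ]
armtop2 [0.7361 0.088  0.039 ]
armbot1 [0.6865 0.0355 0.039 ]
armbot2 [0.7399 0.0438 0.039 ]
hole1 [0.7203 0.0737 0.039 ]
hole2 [0.724  0.0496 0.039 ]
post1 near [0.7247 0.082  0.1   ]
post1 [0.7409 0.0818 0.1   ]
post2 [0.7446 0.0535 0.1   ]
sq1 [0.6173 0.0585 0.103 ]
sq2 [0.6396 0.06   0.103 ]
sq3 [0.6427 0.0397 0.103 ]
sq4 [0.6207 0.0371 0.103 ]
```

Request:
{"name": "servo_tool", "arguments": {"deltas": [[-0.78,-0.31,0.79,0,-1],[-0.78,-0.31,0.79,0,-1],[-0.78,-0.31,0.79,0,-1],[0,0,0,0,-1],[0,0,0,0,-1]]}}

```text
clock: 3.32
tcp_pos: [0.4736, -0.0434, 0.3104]
ee_rot: [0.672, 0.74, 0.0, 0.0]
wrist_force: [-0.1, 1.1, 1.6]
opening: 1.004
finger_force: 0.0
```

Run:
```python
from h import *
s=r.get_state(); im=viewer.capture('wrist')[:,:,::-1]; cv2.imwrite('pics/w2.png',im)
C=cam('wrist',s); print(s['tcp_pos'],yaw(s))
for p in([.479,-.011,.033],[.466,.117,.033]): print(px(C,p).round(1))
g=cv2.cvtColor(im,cv2.COLOR_BGR2GRAY)
c=px(C,[.479,-.011,.033]).astype(int); print(c)
cr=im[20:320,130:400]; cv2.imwrite('pics/c3.png',cv2.resize(cr,None,fx=2,fy=2,interpolation=cv2.INTER_CUBIC))
```

```text
[ 0.47355045 -0.04336399  0.31041973] 95.4957951321996
[264.  160.8]
[264.8  -2.2]
[263 160]
```

View pics/c3.png

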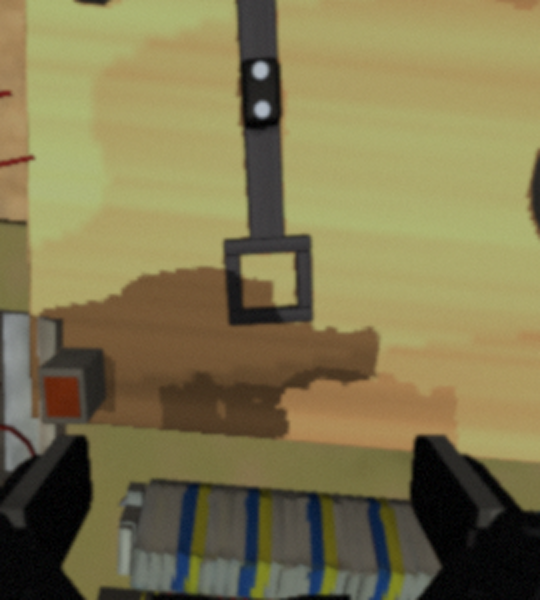

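The key's eye corners are at crop (224,241), (309,236), (312,320), (231,325), and the two screws on the block are at (261,70) and (262,109).

Run:
```python
from h import *
C=cam('wrist')
q=lambda a,b,z: pt(C,130+(a+.5)/2-.5,20+(b+.5)/2-.5,z)
e=np.array([q(a,b,.033) for a,b in((224,241),(309,236),(312,320),(231,325))]); print(e.round(4),e.mean(0).round(4), np.linalg.norm(np.diff(e,axis=0),axis=1).round(4))
g=np.array([q(261,70,.049),q(262,109,.049)]);print(g.round(4),g.mean(0).round(4))
d=g.mean(0)-e.mean(0);print(np.linalg.norm(d[:2]),np.degrees(np.arctan2(d[1],d[0])))
t=q(257,5,.033);d=t-e.mean(0);print(t,np.degrees(np.arctan2(d[1],d[0])))
G=g.mean(0); plan([G[0],G[1],.26],95.8)
```

```text
[[ 0.4576  0.0061  0.033 ]
 [ 0.4954  0.012   0.033 ]
 [ 0.5017 -0.0261  0.033 ]
 [ 0.4642 -0.0322  0.033 ]] [ 0.4797 -0.0101  0.033 ] [0.0382 0.0387 0.038 ]
[[0.467  0.0738 0.049 ]
 [0.4689 0.06   0.049 ]] [0.4679 0.0669 0.049 ]
0.07788923533203812 98.71164385601901
[0.46295538 0.10043528 0.033     ] 98.63660234995511
now [ 0.4738 -0.0428  0.3108] yaw 95.57 n 4 j [ 0.47  0.31 -0.56  2.07  0.23  0.82 -0.12]
[0.686, 0.03, 0.318, -0.01]
[0.686, 0.031, 0.318, -0.01]
[0.686, 0.031, 0.318, -0.01]
[0.686, 0.032, 0.318, -0.01]
```

Run:
```python
from h import *
plan([.468,.067,.203],98.7,5)
```

```text
now [ 0.4738 -0.0428  0.3108] yaw 95.57 n 5 j [ 0.47  0.31 -0.56  2.07  0.23  0.82 -0.12]
[0.549, 0.024, 0.539, -0.104]
[0.549, 0.03, 0.539, -0.104]
[0.548, 0.036, 0.539, -0.104]
[0.548, 0.042, 0.539, -0.104]
[0.547, 0.048, 0.539, -0.104]
```

Request:
{"name": "servo_tool", "arguments": {"deltas": [[0.92,0.05,0.4,-0.17,-1],[0.91,0.06,0.4,-0.17,-1],[0.91,0.07,0.4,-0.17,-1],[0,0,0,0,-1],[0,0,0,0,-1]]}}

```text
clock: 4.0
tcp_pos: [0.4685, 0.0667, 0.2627]
ee_rot: [0.652, 0.758, 0.0, 0.001]
wrist_force: [-0.1, -0.9, 0.5]
opening: 1.003
finger_force: 0.0
```

Run:
```python
from h import *
plan([.468,.067,.203],98.7,2)
```

```text
now [0.4685 0.0667 0.2627] yaw 98.64 n 2 j [ 0.24  0.39 -0.57  2.11  0.32  0.72 -0.39]
[0.004, -0.005, 0.746, -0.005]
[0.004, -0.005, 0.746, -0.005]
```

Request:
{"name": "servo_tool", "arguments": {"deltas": [[0,0,0.75,0,-1],[0,0,0.5,0,-1],[0,0,0.25,0,-1],[0,0,0,0,0.3],[0,0,0,0,0.7],[0,0,0,0,1],[0,0,0,0,1],[0,0,0,0,1],[0,0,0,0,1],[0,0,0,0,1]], "grip_force": 60}}

```text
clock: 5.25
tcp_pos: [0.4683, 0.0665, 0.2026]
ee_rot: [0.652, 0.758, 0.0, 0.001]
wrist_force: [-0.8, -0.4, 5.9]
opening: 0.175
finger_force: 59.8
```

Request:
{"name": "servo_tool", "arguments": {"deltas": [[0,0,-0.5,0,1],[0,0,-1,0,1],[0,0,-1,0,1],[0,0,-1,0,1],[0,0,-0.5,0,1],[0,0,0,0,1]]}}

```text
clock: 6.0
tcp_pos: [0.4681, 0.0665, 0.363]
ee_rot: [0.652, 0.758, 0.001, 0.001]
wrist_force: [0.0, -0.0, -2.4]
opening: 0.17
finger_force: 58.9
```

Run:
```python
from h import *
plan([.60,.0,.38],8.8,17)
```

```text
now [0.4681 0.0665 0.363 ] yaw 98.59 n 17 j [ 0.33  0.25 -0.65  2.02  0.18  0.93 -0.26]
[-0.126, 0.177, -0.025, 0.88]
[-0.109, 0.188, -0.025, 0.88]
[-0.091, 0.197, -0.025, 0.88]
[-0.073, 0.205, -0.025, 0.88]
[-0.053, 0.211, -0.025, 0.88]
[-0.034, 0.215, -0.025, 0.88]
[-0.014, 0.217, -0.025, 0.88]
[0.006, 0.217, -0.025, 0.88]
[0.026, 0.216, -0.025, 0.88]
[0.046, 0.212, -0.025, 0.88]
[0.065, 0.207, -0.025, 0.88]
[0.084, 0.2, -0.025, 0.88]
[0.102, 0.192, -0.025, 0.88]
[0.119, 0.182, -0.025, 0.88]
[0.135, 0.17, -0.025, 0.88]
[0.15, 0.157, -0.025, 0.88]
[0.164, 0.142, -0.025, 0.88]
```

Request:
{"name": "servo_tool", "arguments": {"deltas": [[-0.13,0.18,-0.02,0.88,1],[-0.11,0.19,-0.02,0.88,1],[-0.09,0.2,-0.02,0.88,1],[-0.07,0.2,-0.02,0.88,1],[-0.05,0.21,-0.02,0.88,1],[-0.03,0.21,-0.02,0.88,1],[-0.01,0.22,-0.02,0.88,1],[0.01,0.22,-0.02,0.88,1],[0.03,0.22,-0.02,0.88,1]]}}

```text
clock: 7.12
tcp_pos: [0.5382, 0.0315, 0.367]
ee_rot: [0.903, 0.43, -0.002, -0.001]
wrist_force: [-0.5, 0.9, -2.2]
opening: 0.176
finger_force: 58.8
```

Request:
{"name": "servo_tool", "arguments": {"deltas": [[0.05,0.21,-0.02,0.88,1],[0.06,0.21,-0.02,0.88,1],[0.08,0.2,-0.02,0.88,1],[0.1,0.19,-0.02,0.88,1],[0.12,0.18,-0.02,0.88,1],[0.13,0.17,-0.02,0.88,1],[0.15,0.16,-0.02,0.88,1],[0.16,0.14,-0.02,0.88,1],[0,0,0,0,1],[0,0,0,0,1]]}}

```text
clock: 8.38
tcp_pos: [0.5994, 0.0005, 0.3742]
ee_rot: [0.997, 0.078, -0.001, -0.0]
wrist_force: [0.1, -0.0, -2.2]
opening: 0.17
finger_force: 58.8
```

Run:
```python
from h import *
s=r.get_state(); im=viewer.capture('wrist')[:,:,::-1]; cv2.imwrite('pics/w3.png',im)
C=cam('wrist',s); print(s['clock'],s['tcp_pos'],yaw(s),s['joint_positions'].round(2))
for p in([.63,.05,.103],[.745,.068,.1]): print(px(C,p).round(1))
```

```text
8.375 [5.99435810e-01 5.30569822e-04 3.74217318e-01] 8.943605323799664 [ 0.14  0.39 -0.28  1.74  0.12  1.03 -1.6 ]
[206.4 153.4]
[199.9   2.8]
```

View pics/w3.png

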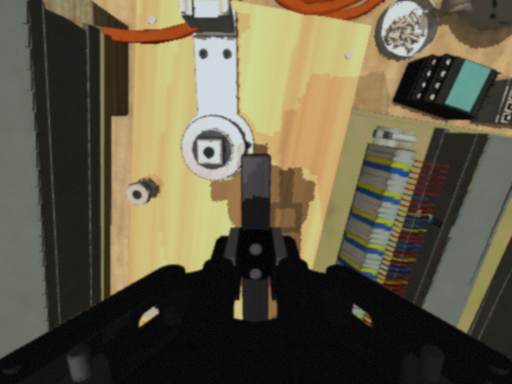

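The wrist view shows the barrel hole at about (208,153), the arm going straight up between columns 196 and 238 (rows 70–110), and the held key's tail tip at about (256,156).

Run:
```python
from h import *
C=cam('wrist'); im=cv2.imread('pics/w3.png'); g=cv2.cvtColor(im,cv2.COLOR_BGR2GRAY).astype(int); hsv=cv2.cvtColor(im,cv2.COLOR_BGR2HSV)
sub=g[146:160,201:216]; w=np.clip(110-sub,0,None); v,u=np.mgrid[146:160,201:216]
h=(u*w).sum()/w.sum(),(v*w).sum()/w.sum(); A=pt(C,*h,.103); print('hole',np.round(h,1),A.round(4))
# arm edges: saturation low against wood
L=[];Rr=[]
for row in range(70,106,3):
    x=np.where(hsv[row,185:255,1]<60)[0]+185
    L.append(pt(C,x.min()-.5,row,.039)[:2]); Rr.append(pt(C,x.max()+.5,row,.039)[:2])
L=np.array(L);Rr=np.array(Rr)
for E in(L,Rr):
    k=np.polyfit(E[:,0],E[:,1],1); print('edge yaw',np.degrees(np.arctan(k[0])), 'resid mm',(np.std(E[:,1]-np.polyval(k,E[:,0]))*1e3).round(2))
print('width',np.linalg.norm((L-Rr),axis=1).mean())
M=(L+Rr)/2;k=np.polyfit(M[:,0],M[:,1],1); print('centre yaw',np.degrees(np.arctan(k[0])),'y at axis x',np.polyval(k,A[0]))
# tail of held key
t=g[150:225,235:280]; z=.3742-.155-.022+.008+.0
for row in(165,185,205): 
    x=np.where(g[row,230:285]<75)[0]+230; a,b=pt(C,x.min()-.5,row,z),pt(C,x.max()+.5,row,z); print('tail',x.min(),x.max(),((a+b)/2).round(4),np.linalg.norm(a-b).round(4))
print(g[148:165,256].tolist()); s=r.get_state()
m=R.from_quat(s['ee_rot']).as_matrix(); tip=pt(C,256,154.5,z); print('tip rel tool',(m.T@(tip-s['tcp_pos'])).round(4), 'z axis',m[:,2].round(4))
cr=im[0:180,150:290]; cv2.imwrite('pics/c4.png',cv2.resize(cr,None,fx=3.3,fy=3.3,interpolation=cv2.INTER_CUBIC))
```

```text
hole [208.4 152. ] [0.6316 0.0486 0.103 ]
edge yaw 8.812458025228697 resid mm 0.32
edge yaw 10.410119095039382 resid mm 0.27
width 0.043861536648438636
centre yaw 9.6163003920632 y at axis x 0.047349691345118516
tail 241 270 [0.6445 0.0084 0.2052] 0.0155
tail 241 270 [0.634  0.0068 0.2052] 0.0158
tail 241 284 [0.6237 0.0013 0.2052] 0.0237
[88, 85, 89, 89, 83, 64, 40, 40, 56, 67, 77, 79, 77, 79, 77, 78, 76]
tip rel tool [ 0.0515 -0.0005  0.1693] z axis [-0.0018  0.     -1.    ]
```

View pics/c4.png

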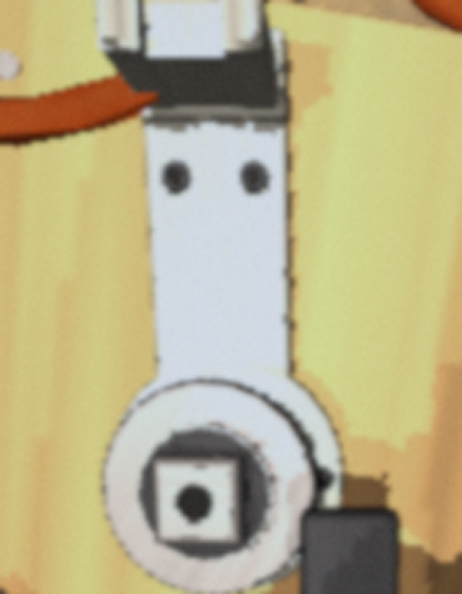

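The crop shows the square end sides nearly axis-aligned. The fork gap lies between crop columns 143 and 228 at row 48, mid about 185.5.

Run:
```python
from h import *
C=cam('wrist'); A=pt(C,208.3,152.2,.103)
f=pt(C,150+186/3.3-.35,48/3.3-.35,.1); d=f-A; print(f.round(4),np.hypot(*d[:2]),np.degrees(np.arctan2(d[1],d[0])))
Y=9.3; c,q=np.cos(np.radians(Y)),np.sin(np.radians(Y))
plan([A[0]+.0785*c,A[1]+.0785*q,.35],Y)
```

```text
[0.7383 0.0626 0.1   ] 0.1078184037014934 7.443384407226337
now [0.5994 0.0006 0.3746] yaw 8.93 n 4 j [ 0.14  0.39 -0.28  1.74  0.12  1.03 -1.6 ]
[0.735, -0.269, 0.154, -0.015]
[0.735, -0.268, 0.154, -0.015]
[0.736, -0.266, 0.154, -0.015]
[0.736, -0.265, 0.154, -0.015]
```

Request:
{"name": "servo_tool", "arguments": {"deltas": [[0.73,-0.26,0.2,0,1],[0.74,-0.26,0.4,0,1],[0.74,-0.26,0.5,0,1],[0.73,-0.27,0.5,0,1],[0,0,0.26,0,1],[0,0,0,0,1],[0,0,0,0,1]]}}

```text
clock: 9.3
tcp_pos: [0.7093, 0.059, 0.302]
ee_rot: [0.997, 0.077, 0.0, 0.0]
wrist_force: [-0.1, 0.5, -0.9]
opening: 0.173
finger_force: 58.8
```

Run:
```python
from h import *
s=r.get_state(); plan([.7092,.0605,.30],8.8,1)
im=viewer.capture('top')[:,:,::-1]; cv2.imwrite('pics/t2.png',im)
sc=viewer.capture('scene')[:,:,::-1]
C=cam('top'); p=px(C,[.6316,.0486,.103]); q=px(cam('scene'),[.6316,.0486,.11]); print(p,q)
a=cv2.resize(im[int(p[1])-45:int(p[1])+35,int(p[0])-33:int(p[0])+33],None,fx=6,fy=6,interpolation=cv2.INTER_CUBIC)
b=cv2.resize(sc[int(q[1])-40:int(q[1])+40,int(q[0])-33:int(q[0])+33],None,fx=6,fy=6,interpolation=cv2.INTER_CUBIC)
cv2.imwrite('pics/c5.png',np.hstack([a,b]))
```

```text
now [0.7093 0.059  0.302 ] yaw 8.8 n 1 j [ 0.02  0.63 -0.26  1.52  0.18  1.01 -1.7 ]
[0.003, -0.038, 0.05, 0.0]
[238.77342324 178.74108288] [235.51696412 178.442217  ]
```

View pics/c5.png

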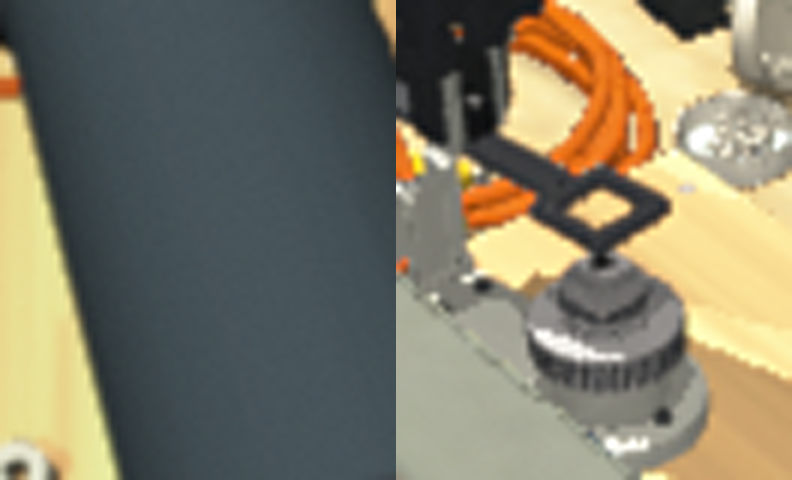

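The scene half shows the eye hole centred at about crop (600,212), right above the barrel top at about (600,266). I'll compare the two through rays.

Run:
```python
from h import *
S=cam('scene')
f=lambda a,b,z: pt(S,202+(a-396+.5)/6-.5,138+(b+.5)/6-.5,z).round(4)
# eye outer corners top plane: left(535,210) top(600,168) right(670,208) bottom(600,248)
e=np.array([f(a,b,.132) for a,b in((535,208),(600,168),(669,206),(600,243))]);print(e,e.mean(0)); print('barrel',f(600,266,.103),'hole',f(601,261,.103))
# ring outer top at z=.079: left 528,330 right 685,330
print('ring',f(607,328,.079))
s=r.get_state();m=R.from_quat(s['ee_rot']).as_matrix();print('eye expected',s['tcp_pos']+m@[-.0785,-.0005,.17])
```

```text
[[0.6415 0.0705 0.132 ]
 [0.6483 0.0351 0.132 ]
 [0.6096 0.03   0.132 ]
 [0.6064 0.0648 0.132 ]] [0.62645 0.0501  0.132  ]
barrel [0.6283 0.0513 0.103 ] hole [0.6308 0.049  0.103 ]
ring [0.6203 0.0551 0.079 ]
eye expected [0.6321661  0.04758774 0.1323172 ]
```

Request:
{"name": "servo_tool", "arguments": {"deltas": [[0,-0.03,0.25,0,1],[0,0,0.25,0,1],[0,0,0.12,0,1],[0,0,0,0,1]]}}

```text
clock: 9.9
tcp_pos: [0.7094, 0.0605, 0.2755]
ee_rot: [0.997, 0.077, -0.001, 0.0]
wrist_force: [0.2, -0.6, -2.6]
opening: 0.171
finger_force: 58.8
```

Request:
{"name": "servo_tool", "arguments": {"deltas": [[0,0,0.06,0,1],[0,0,0.06,0,1],[0,0,0,0,1]]}}

```text
clock: 10.28
tcp_pos: [0.7096, 0.0606, 0.2714]
ee_rot: [0.997, 0.077, 0.0, 0.0]
wrist_force: [0.7, -2.6, -2.7]
opening: 0.172
finger_force: 58.9
```

Request:
{"name": "servo_tool", "arguments": {"deltas": [[0,0,0.06,0,1],[0,0,0.06,0,1],[0,0,0,0,1]]}}

```text
clock: 10.65
tcp_pos: [0.7096, 0.0606, 0.2665]
ee_rot: [0.997, 0.077, 0.0, 0.0]
wrist_force: [1.5, -4.1, -2.1]
opening: 0.17
finger_force: 59.0
```

Request:
{"name": "servo_tool", "arguments": {"deltas": [[0,0,0.05,0,1],[0,0,0.05,0,1],[0,0,0,0,1]]}}

```text
clock: 11.02
tcp_pos: [0.7096, 0.0607, 0.2646]
ee_rot: [0.997, 0.077, 0.0, 0.0]
wrist_force: [-3.0, -4.4, 7.6]
opening: 0.175
finger_force: 60.2
```

Run:
```python
from h import *
s=r.get_state();print(s['tcp_pos'],yaw(s),s['wrist_force'].round(2),s['torque'].round(3))
```

```text
[0.70956164 0.06068845 0.26464058] 8.822797808888062 [-3.   -4.42  7.63] [-0.881  0.696  0.177]
```

Request:
{"name": "servo_tool", "arguments": {"deltas": [[0,0,0,0,0.3],[0,0,0,0,-0.5],[0,0,0,0,-1],[0,0,0,0,-1],[0,0,-0.5,0,-1],[0,0,-1,0,-1],[0,0,-1,0,-1],[0,0,-0.5,0,-1]]}}

```text
clock: 12.02
tcp_pos: [0.7099, 0.0612, 0.387]
ee_rot: [0.997, 0.077, 0.003, -0.0]
wrist_force: [-0.4, 0.6, -0.6]
opening: 1.004
finger_force: 0.0
```

Run:
```python
from h import *
plan([.57,.03,.37],36,5)
```

```text
now [0.7099 0.0612 0.387 ] yaw 8.84 n 5 j [ 0.03  0.56 -0.27  1.44  0.15  1.16 -1.68]
[-0.715, 0.047, 0.085, -0.905]
[-0.716, -0.021, 0.085, -0.905]
[-0.711, -0.089, 0.085, -0.905]
[-0.699, -0.156, 0.085, -0.905]
[-0.682, -0.221, 0.085, -0.905]
```

Request:
{"name": "servo_tool", "arguments": {"deltas": [[-0.72,0.05,0.09,-0.9,-1],[-0.72,-0.02,0.09,-0.9,-1],[-0.71,-0.09,0.08,-0.9,-1],[-0.7,-0.16,0.08,-0.9,-1],[-0.68,-0.22,0.08,-0.9,-1],[0,0,0,0,-1],[0,0,0,0,-1]]}}

```text
clock: 12.9
tcp_pos: [0.5698, 0.0299, 0.3663]
ee_rot: [0.952, 0.307, 0.001, 0.0]
wrist_force: [0.1, 0.1, -0.1]
opening: 0.998
finger_force: 0.0
```

Run:
```python
from h import *
s=r.get_state(); im=viewer.capture('wrist')[:,:,::-1]; sc=viewer.capture('scene')[:,:,::-1]; cv2.imwrite('pics/w4.png',im); cv2.imwrite('pics/s4.png',sc)
C=cam('wrist',s); p=px(C,[.67,.055,.095]); q=px(cam('scene'),[.65,.05,.09]); print(s['tcp_pos'],yaw(s),p)
x0,y0=max(0,min(int(p[0])-110,292)),max(0,int(p[1])-120); a=cv2.resize(im[y0:y0+240,x0:x0+220],(440,480),interpolation=cv2.INTER_CUBIC)
u0,v0=int(q[0])-35,int(q[1])-48; b=cv2.resize(sc[v0:v0+96,u0:u0+70],(350,480),interpolation=cv2.INTER_CUBIC)
cv2.imwrite('pics/c6.png',np.hstack([a,b])); print(x0,y0,u0,v0)
for n,pp in(('hole',[.632,.0486,.103]),('tailtip',[.632+.13*.9882,.0486+.13*.153,.095]),('block',[.632+.078*.9882,.0486+.078*.153,.111])): print(n,(px(C,pp)-[x0,y0])*2,(px(cam('scene'),pp)-[u0,v0])*5+[440,0])
```

```text
[0.56982682 0.0299157  0.36633436] 35.788544709716355 [301.94860869  84.95578788]
191 0 196 134
hole [180.34596776 256.34504526] [637.92153563 233.93385678]
tailtip [344.88891738 -63.38684053] [462.03379292 148.6475401 ]
block [283.61966053  63.39346525] [526.7480607  159.58042808]
```

View pics/c6.png

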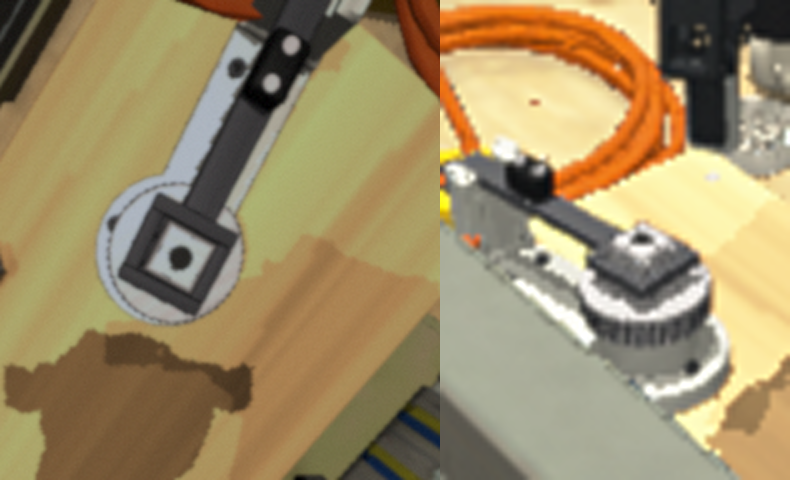

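The key is seated square around the barrel's end, with the hole at crop (180,258) against a predicted (180,256), and its tail lies between the posts. Now to the ring.

Run:
```python
from h import *
plan([.632,.0486,.30],50.8,3)
```

```text
now [0.5701 0.0301 0.3661] yaw 35.82 n 3 j [ 0.19  0.37 -0.4   1.81  0.17  0.99 -1.23]
[0.508, 0.177, 0.551, -0.832]
[0.491, 0.221, 0.551, -0.832]
[0.47, 0.262, 0.551, -0.832]
```

Request:
{"name": "servo_tool", "arguments": {"deltas": [[0.51,0.18,0.5,-0.83,-1],[0.49,0.22,0.5,-0.83,-1],[0.47,0.26,0.5,-0.83,-1],[0,0,0.15,0,-1],[0,0,0,0,-1],[0,0,0,0,-1]]}}

```text
clock: 13.75
tcp_pos: [0.631, 0.0483, 0.3008]
ee_rot: [0.904, 0.428, 0.0, 0.0]
wrist_force: [0.1, -0.2, 0.5]
opening: 1.0
finger_force: 0.0
```

Run:
```python
from h import *
plan([.632,.0486,.218],50.8,4)
```

```text
now [0.631  0.0483 0.3008] yaw 50.74 n 4 j [ 0.16  0.54 -0.42  1.72  0.27  0.94 -1.05]
[0.005, 0.003, 0.517, -0.002]
[0.005, 0.003, 0.517, -0.002]
[0.005, 0.003, 0.517, -0.002]
[0.005, 0.003, 0.517, -0.002]
```

Request:
{"name": "servo_tool", "arguments": {"deltas": [[0,0,0.6,0,-1],[0.02,0.01,0.7,0,-1],[0,0,0.5,0,-1],[0,0,0.27,0,-1],[0,0,0,0,-1]]}}

```text
clock: 14.38
tcp_pos: [0.6319, 0.0487, 0.2168]
ee_rot: [0.903, 0.429, -0.0, -0.0]
wrist_force: [-0.3, -0.2, 0.2]
opening: 1.004
finger_force: 0.0
```

Request:
{"name": "servo_tool", "arguments": {"deltas": [[0,0,0,0,0],[0,0,0,0,0],[0,0,0,0,0],[0,0,0,0,0]], "grip_force": 30}}

```text
clock: 14.88
tcp_pos: [0.6324, 0.0489, 0.2184]
ee_rot: [0.903, 0.429, 0.001, 0.0]
wrist_force: [-0.7, 0.1, 6.0]
opening: 0.738
finger_force: 32.8
```

Run:
```python
from h import *
s=r.get_state();print(s['tcp_pos'],yaw(s),s['wrist_force'].round(2),s['torque'].round(3),s['opening']*85)
m=R.from_quat(s['ee_rot']).as_matrix();print('F tool',(m.T@s['wrist_force']).round(2))
```

```text
[0.63244581 0.04891266 0.21839469] 50.77386921583379 [-0.71  0.14  5.96] [ 0.069  0.33  -0.027] 62.697912319784514
F tool [-0.33 -0.63 -5.96]
```

Request:
{"name": "servo_tool", "arguments": {"deltas": [[0,0,0,0,1],[0,0,0,0,1],[0,0,0,0,1],[0,0,0,0.3,1],[0,0,0,0.5,1],[0,0,0,0.5,1],[0,0,0,0.5,1],[0,0,0,0.2,1],[0,0,0,0,1]], "grip_force": 100}}

```text
clock: 16.0
tcp_pos: [0.6326, 0.0488, 0.2188]
ee_rot: [0.943, 0.332, 0.001, 0.001]
wrist_force: [-1.2, -1.2, 8.0]
opening: 0.721
finger_force: 106.3
```

```bash
cat > st.py <<'E'
from h import *
s=r.get_state();print(s['clock'],s['tcp_pos'].round(4),'yaw',round(yaw(s),2),s['wrist_force'].round(2),s['torque'].round(3),s['opening']*85,s['finger_force'],s['joint_positions'].round(2))
E
python3 st.py
```

```text
16.0 [0.6326 0.0488 0.2188] yaw 38.8 [-1.2  -1.23  8.01] [0.    0.467 0.133] 61.28002935660565 106.31171822547913 [ 0.09  0.63 -0.33  1.77  0.28  0.78 -1.27]
```

Request:
{"name": "servo_tool", "arguments": {"deltas": [[0,0,0,0.3,1],[0,0,0,0.5,1],[0,0,0,0.5,1],[0,0,0,0.5,1],[0,0,0,0.5,1],[0,0,0,0.5,1],[0,0,0,0.2,1]]}}

```text
clock: 16.88
tcp_pos: [0.6328, 0.0484, 0.2188]
ee_rot: [0.984, 0.18, 0.001, 0.001]
wrist_force: [-1.0, -2.2, 7.2]
opening: 0.725
finger_force: 106.4
```

```bash
python3 st.py
```

```text
16.875 [0.6328 0.0484 0.2188] yaw 20.78 [-0.95 -2.16  7.16] [-0.176  0.279  0.341] 61.63297754914007 106.40506625175476 [ 0.04  0.62 -0.25  1.78  0.21  0.77 -1.53]
```

Request:
{"name": "servo_tool", "arguments": {"deltas": [[0,0,0,0.25,1],[0,0,0,0.25,1],[0,0,0,0.2,1]]}}

```text
clock: 17.25
tcp_pos: [0.6328, 0.0483, 0.2188]
ee_rot: [0.99, 0.144, 0.001, 0.001]
wrist_force: [-0.2, -1.6, 7.0]
opening: 0.722
finger_force: 106.4
```

```bash
python3 st.py
```

```text
17.25 [0.6328 0.0483 0.2188] yaw 16.59 [-0.24 -1.62  7.  ] [-0.163  0.283  0.313] 61.38034574796682 106.37315511703491 [ 0.03  0.62 -0.23  1.78  0.2   0.77 -1.59]
```

Request:
{"name": "servo_tool", "arguments": {"deltas": [[0,0,0,0.25,1],[0,0,0,0.25,1],[0,0,0,0.2,1]]}}

```text
clock: 17.62
tcp_pos: [0.6328, 0.0482, 0.2188]
ee_rot: [0.994, 0.108, 0.001, 0.001]
wrist_force: [-0.7, -1.5, 7.2]
opening: 0.723
finger_force: 106.3
```

```bash
python3 st.py
```

```text
17.625 [0.6328 0.0482 0.2188] yaw 12.38 [-0.71 -1.46  7.22] [-0.192  0.215  0.298] 61.4403928347417 106.34681582450867 [ 0.01  0.62 -0.22  1.78  0.18  0.76 -1.65]
```

Request:
{"name": "servo_tool", "arguments": {"deltas": [[0,0,0,0.25,1],[0,0,0,0.25,1],[0,0,0,0.2,1]]}}

```text
clock: 18.0
tcp_pos: [0.6328, 0.0481, 0.2188]
ee_rot: [0.997, 0.071, 0.002, 0.001]
wrist_force: [-0.7, -2.3, 7.9]
opening: 0.723
finger_force: 106.3
```

```bash
python3 st.py
```

```text
18.0 [0.6328 0.0481 0.2188] yaw 8.18 [-0.69 -2.27  7.88] [-0.28   0.147  0.313] 61.43425131109079 106.34482383728027 [-0.    0.61 -0.2   1.78  0.17  0.76 -1.71]
```

Request:
{"name": "servo_tool", "arguments": {"deltas": [[0,0,0,0.25,1],[0,0,0,0.25,1],[0,0,0,0.2,1]]}}

```text
clock: 18.38
tcp_pos: [0.6328, 0.048, 0.2188]
ee_rot: [0.999, 0.035, 0.002, 0.001]
wrist_force: [-0.5, -2.4, 7.7]
opening: 0.726
finger_force: 106.3
```

```bash
python3 st.py
```

```text
18.375 [0.6328 0.048  0.2188] yaw 3.98 [-0.51 -2.38  7.75] [-0.398  0.146  0.347] 61.722178939058445 106.34792804718018 [-0.01  0.61 -0.18  1.78  0.15  0.76 -1.77]
```

Request:
{"name": "servo_tool", "arguments": {"deltas": [[0,0,0,0.25,1],[0,0,0,0.25,1],[0,0,0,0.2,1]]}}

```text
clock: 18.75
tcp_pos: [0.6328, 0.0479, 0.2188]
ee_rot: [1.0, -0.002, 0.002, 0.001]
wrist_force: [-1.5, -1.7, 8.3]
opening: 0.724
finger_force: 106.3
```

```bash
python3 st.py
```

```text
18.75 [0.6328 0.0479 0.2188] yaw -0.22 [-1.45 -1.66  8.28] [-0.339  0.207  0.277] 61.520847359730304 106.34732365608215 [-0.03  0.61 -0.16  1.78  0.14  0.76 -1.83]
```

Request:
{"name": "servo_tool", "arguments": {"deltas": [[0,0,0,0.25,1],[0,0,0,0.25,1],[0,0,0,0.2,1]]}}

```text
clock: 19.12
tcp_pos: [0.6329, 0.0478, 0.2188]
ee_rot: [0.999, -0.039, 0.002, 0.001]
wrist_force: [-0.2, -2.9, 7.7]
opening: 0.723
finger_force: 106.3
```

```bash
python3 st.py
```

```text
19.125 [0.6329 0.0478 0.2188] yaw -4.42 [-0.23 -2.89  7.74] [-0.407  0.185  0.294] 61.49613029023655 106.34467720985413 [-0.04  0.61 -0.14  1.78  0.12  0.75 -1.89]
```

Request:
{"name": "servo_tool", "arguments": {"deltas": [[0,0,0,0.25,1],[0,0,0,0.25,1],[0,0,0,0.2,1]]}}

```text
clock: 19.5
tcp_pos: [0.6328, 0.0477, 0.2188]
ee_rot: [0.997, -0.075, 0.002, 0.001]
wrist_force: [-0.8, -3.4, 7.6]
opening: 0.723
finger_force: 106.3
```

```bash
python3 st.py
```

```text
19.5 [0.6328 0.0477 0.2188] yaw -8.63 [-0.77 -3.39  7.59] [-0.482  0.17   0.284] 61.43288434675576 106.34224891662598 [-0.06  0.61 -0.12  1.78  0.1   0.75 -1.95]
```

Request:
{"name": "servo_tool", "arguments": {"deltas": [[0,0,0,0.25,1],[0,0,0,0.25,1],[0,0,0,0.2,1]]}}

```text
clock: 19.88
tcp_pos: [0.6328, 0.0476, 0.2188]
ee_rot: [0.994, -0.112, 0.002, 0.001]
wrist_force: [-0.9, -1.8, 7.9]
opening: 0.728
finger_force: 106.3
```

```bash
python3 st.py
```

```text
19.875 [0.6328 0.0476 0.2188] yaw -12.83 [-0.94 -1.77  7.91] [-0.552  0.21   0.349] 61.87807714633145 106.34093642234802 [-0.07  0.61 -0.1   1.78  0.09  0.75 -2.01]
```

Request:
{"name": "servo_tool", "arguments": {"deltas": [[0,0,0,0.25,1],[0,0,0,0.25,1],[0,0,0,0.2,1]]}}

```text
clock: 20.25
tcp_pos: [0.6328, 0.0476, 0.2188]
ee_rot: [0.989, -0.147, 0.002, 0.001]
wrist_force: [-1.3, -4.1, 8.1]
opening: 0.721
finger_force: 106.4
```

```bash
python3 st.py
```

```text
20.25 [0.6328 0.0476 0.2188] yaw -16.87 [-1.26 -4.08  8.06] [-0.595  0.172  1.111] 61.286377043263435 106.4253830909729 [-0.08  0.61 -0.08  1.78  0.07  0.75 -2.07]
```

Request:
{"name": "servo_tool", "arguments": {"deltas": [[0,0,0,0.1,1],[0,0,0,0.1,1],[0,0,0,0,1]]}}

```text
clock: 20.62
tcp_pos: [0.6328, 0.0477, 0.2188]
ee_rot: [0.988, -0.156, 0.002, 0.001]
wrist_force: [-0.8, -3.6, 7.5]
opening: 0.723
finger_force: 106.4
```

```bash
python3 st.py
```

```text
20.625 [0.6328 0.0477 0.2188] yaw -17.93 [-0.85 -3.64  7.47] [-0.604  0.198  1.26 ] 61.43240901344105 106.43707752227783 [-0.09  0.61 -0.08  1.78  0.07  0.75 -2.08]
```

Request:
{"name": "servo_tool", "arguments": {"deltas": [[0,0,0,0.13,1],[0,0,0,0.12,1],[0,0,0,0,1]]}}

```text
clock: 21.0
tcp_pos: [0.6328, 0.0477, 0.2188]
ee_rot: [0.986, -0.168, 0.002, 0.002]
wrist_force: [-1.5, -4.3, 8.7]
opening: 0.726
finger_force: 106.4
```

```bash
python3 st.py; python3 st.py | cut -c1-20
```

```text
21.0 [0.6328 0.0477 0.2188] yaw -19.3 [-1.46 -4.29  8.73] [-0.618  0.185  1.692] 61.71737116112507 106.44441962242126 [-0.09  0.61 -0.07  1.79  0.06  0.75 -2.1 ]
21.0 [0.6328 0.0477
```

Request:
{"name": "servo_tool", "arguments": {"deltas": [[0,0,0,0,1]]}}

```text
clock: 21.12
tcp_pos: [0.6328, 0.0477, 0.2189]
ee_rot: [0.986, -0.168, 0.002, 0.002]
wrist_force: [-0.8, -4.1, 7.8]
opening: 0.724
finger_force: 106.4
```

```bash
python3 st.py
```

```text
21.125 [0.6328 0.0477 0.2189] yaw -19.31 [-0.84 -4.08  7.76] [-0.594  0.218  1.724] 61.53480429171014 106.44358277320862 [-0.09  0.61 -0.07  1.79  0.06  0.75 -2.1 ]
```

Request:
{"name": "servo_tool", "arguments": {"deltas": [[0,0,0,0,0.3],[0,0,0,0,-0.5],[0,0,0,0,-1],[0,0,0,0,-1],[0,0,0,0,-1],[0,0,-0.5,0,-1],[0,0,-1,0,-1],[0,0,-1,0,-1],[0,0,-1,0,-1],[0,0,0,0,-1]]}}

```text
clock: 22.38
tcp_pos: [0.633, 0.049, 0.3627]
ee_rot: [0.985, -0.171, 0.005, -0.001]
wrist_force: [0.5, 0.8, 0.6]
opening: 1.001
finger_force: 0.0
```

```bash
python3 st.py
python3 - <<'E'
from h import *
plan([.57,.0,.37],8.8,5)
E
```

```text
22.375 [0.633  0.049  0.3627] yaw -19.73 [0.54 0.76 0.59] [-0.019  0.021  0.012] 85.04620453142101 0.0 [-0.09  0.44 -0.08  1.68  0.04  1.01 -2.09]
now [0.633  0.049  0.3627] yaw -19.73 n 5 j [-0.09  0.44 -0.08  1.68  0.04  1.01 -2.09]
[-0.214, 0.337, -0.036, -0.951]
[-0.246, 0.314, -0.036, -0.951]
[-0.276, 0.288, -0.036, -0.951]
[-0.304, 0.259, -0.036, -0.951]
[-0.328, 0.228, -0.036, -0.951]
```

No views are left, so I'll return to the earlier viewing pose and compare the key numerically with the picture taken after seating.

Run:
```python
from h import *
plan([.5698,.0299,.3663],35.8,10)
```

```text
now [0.633  0.049  0.3627] yaw -19.73 n 10 j [-0.09  0.44 -0.08  1.68  0.04  1.01 -2.09]
[-0.133, 0.098, -0.009, -0.925]
[-0.142, 0.085, -0.009, -0.925]
[-0.149, 0.071, -0.009, -0.925]
[-0.155, 0.056, -0.009, -0.925]
[-0.16, 0.041, -0.009, -0.925]
[-0.163, 0.025, -0.009, -0.925]
[-0.165, 0.009, -0.009, -0.925]
[-0.165, -0.007, -0.009, -0.925]
[-0.163, -0.023, -0.009, -0.925]
[-0.161, -0.038, -0.009, -0.925]
```

Request:
{"name": "servo_tool", "arguments": {"deltas": [[-0.13,0.1,0,-0.93,-1],[-0.14,0.09,0,-0.93,-1],[-0.15,0.07,-0.02,-0.93,-1],[-0.16,0.06,-0.02,-0.93,-1],[-0.16,0.04,-0.02,-0.93,-1],[-0.16,0.02,-0.02,-0.92,-1],[-0.16,0.01,-0.01,-0.92,-1],[-0.17,-0.01,0,-0.92,-1],[-0.16,-0.02,0,-0.92,-1],[-0.16,-0.04,0,-0.92,-1]]}}

```text
clock: 23.62
tcp_pos: [0.5683, 0.0294, 0.3607]
ee_rot: [0.951, 0.309, -0.0, -0.0]
wrist_force: [-0.7, -0.3, 0.4]
opening: 1.0
finger_force: 0.0
```

Request:
{"name": "servo_tool", "arguments": {"deltas": [[0,0,0,0,-1],[0,0,0,0,-1]]}}

```text
clock: 23.88
tcp_pos: [0.5689, 0.0295, 0.3608]
ee_rot: [0.952, 0.307, 0.0, 0.0]
wrist_force: [-0.2, -0.1, 0.6]
opening: 1.0
finger_force: 0.0
```

Run:
```python
from h import *
s=r.get_state(); im=viewer.capture('wrist')[:,:,::-1]; sc=viewer.capture('scene')[:,:,::-1]; cv2.imwrite('pics/w5.png',im)
print(s['clock'],s['tcp_pos'],yaw(s),s['wrist_force'].round(1))
a,b=[cv2.cvtColor(x,cv2.COLOR_BGR2GRAY).astype(np.float32) for x in(cv2.imread('pics/w4.png'),np.ascontiguousarray(im))]
def sh(n,v0,v1,u0,u1,A=a,B=b):
    t=A[v0:v1,u0:u1]; w=B[max(v0-6,0):v1+6,u0-6:u1+6]; m=cv2.matchTemplate(w,t,cv2.TM_CCOEFF_NORMED); _,x,_,l=cv2.minMaxLoc(m); print(n,l[0]-6,l[1]-min(6,v0),round(x,3))
sh('eye',92,160,248,312); sh('block/tail',10,58,305,350); sh('arm+foot',90,140,236,262)
S4=cv2.cvtColor(cv2.imread('pics/s4.png'),cv2.COLOR_BGR2GRAY).astype(np.float32);S5=cv2.cvtColor(np.ascontiguousarray(sc),cv2.COLOR_BGR2GRAY).astype(np.float32)
sh('scene key eye',176,196,224,252,S4,S5); sh('scene tail/posts',160,180,198,222,S4,S5)
```

```text
23.875 [0.56894315 0.02951702 0.36080444] 35.701661038947954 [-0.2 -0.1  0.6]
eye 1 -1 0.953
block/tail 5 -3 0.933
arm+foot 0 -1 0.974
scene key eye 0 0 0.974
scene tail/posts 0 0 0.94
```

```bash
python3 -c "
from plant import r
print(r.close_job())"
```

```text
the job is handed in; nothing more can be done
None
```

The key is home on the shoulder with its tail between the posts. The ring is on its seat, tightened to about 1.7 N m by the wrist reading, slightly over the 1.5 asked but well below the fork's 2.9 limit. A before/after image check showed only slight key movement, consistent with its play. I let go, left the key in place and handed the job in at about 24 s.

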